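Centre the target card, then hold the spring clip gaping around its top edge

TASK

Turn the black knob of the target stage until the carriage's pointer stands at the red mark. Then take the orange-handled spring clip off its parking blade by squeezing its handles fully together, bring it over the card and lower its gaping jaws astride the middle of the card's top edge, about half the jaws' length deep, with one jaw on either side. The program finishes while still holding the clip squeezed open there: neither the clip nor the robot may touch the card, pointer or carriage, the pointer must still stand at the mark, and the other things on the table are left alone.

Things in the scene. Friction and masses are not known exactly. Their poses are not given: they have to be found in the camera images.
- stage: Target stage, fixed: dark base plate 124 (x) x 150 (y) x 14 mm, origin at the centre of its underside, z up; its -x side with the knob faces the robot. An upright white card stands across it, parallel to y, in a carriage that slides along y. Knob axis at stage x = -47 mm, y = -50 mm; card plane at x = +37 mm.
- knob_grip (a point): Point on the vertical axis of the black round fluted knob, 59 mm above the table, at mid-height of its grip (diameter 31 mm, from z = 45 to 73 mm). It has the stage's orientation and does not turn with the knob. Round it, nothing within 75 mm stands higher than 45 mm; the card plane is 84 mm away and reaches 98 mm high, so open the gripper no more than needed.
- knob (a joint): Knob angle, rad, counterclockwise from above positive, range -3.5 to 3.5. The carriage with card and pointer moves 6 mm along the stage's +y (left, seen from the robot) per rad. Friction about 0.05 N m; it stays where it is left. At the start the pointer stands 4.5 to 17 mm to the -y side of the mark.
- pointer (a point): Tip of the carriage's thin black pointer needle above the white scale, 25 mm above the table; moves with the carriage along the stage's y. Has the stage's orientation.
- mark_tip (a point): Tip of the red mark (a 6 mm red rider with a 2 mm wide red line) on the front of the white scale; somewhere within 3 mm of the scale's middle, stays there. The pointer is at the mark when both have the same y in the stage's frame.
- card_top (a point): Middle of the top edge of the white card (3 mm thick along x, 80 mm wide along y, top edge 98 mm above the table, black cross with a vertical middle line printed on its faces); rides on the carriage, has the stage's orientation. The card stands free for 55 mm below the top edge.
- stand: Parking stand, fixed: blue foot 60 x 60 x 14 mm, origin at the centre of its underside, carrying an upright aluminium blade 3 mm thick (x), 46 mm wide (y), top edge 80 mm above the table. The clip sits on the blade's top edge at the start.
- clip: Spring clip, 80 g, 24 mm wide: two steel levers on a pivot barrel (radius 5 mm), orange handles up, jaws down. Origin on the pivot axis, z up to the handles, y along the pivot (along the blade), x across: handles close and jaws open along x. Parked, the barrel rests on the blade, pivot 85 mm above the table, jaws biting the blade. Jaw tips reach 40 mm below the pivot.
- jaw_near (a joint): Opening angle of each jaw, rad; both open alike. 0 parked: handles splayed, 50 mm over their outer faces at the top (38 mm above the pivot), 33 mm at the root (8 mm above). 0.28 at the stop: handles parallel, vertical, 28 mm over the faces, from 12 to 42 mm above the pivot; jaw tips gape 24 mm. A full squeeze takes about 7 N on each handle near its top; a 20 to 40 N grip is fine.
- shim_tin: Bystander, to be left alone: round pale metal tin, 60 mm across, 24 mm high. Origin at the centre of its underside.
- red_tape: Bystander, to be left alone: red tape roll, 58 mm across, 18 mm high. Origin at the centre of its underside.
- bearing_block: Bystander, to be left alone: pale bearing block, 30 x 34 x 29 mm. Origin at the centre of its underside.
- small_stepper: Bystander, to be left alone: small stepper motor, 48 x 42 x 62 mm with its shaft. Origin at the centre of its underside.
- slide_box: Bystander, to be left alone: teal slide box, 35 x 85 x 31 mm. Origin at the centre of its underside.
- objective: Bystander, to be left alone: microscope objective standing, 31 mm across, 44 mm high. Origin at the centre of its underside.
- coupling: Bystander, to be left alone: pale shaft coupling standing, 25 mm across and high. Origin at the centre of its underside.
- carriage: The sliding carriage with the card and the pointer (origin in the card's plane at table height, stage's orientation): not to be touched by robot or clip.

How it is judged:
By the outcome, as a careful person would: the job done as asked, in the order asked, and still so for the second after the job is handed in, while the arm keeps its last pose, push and grip.
It also fails if it takes over 64 s, if anything falls off the work surface, if the arm or the gripper's body presses on something with over 40 N, if the wrist force passes 120 N, or if a joint passes its speed limit or range.

ROBOT

A 7-joint arm with a two-finger parallel gripper is mounted at the origin on a cart in front of the work surface, level with it; the furniture and walls round the work are solid. World frame = base frame: x ahead of the robot, y to its left, z up, the work surface at z = 0. Lengths are in m, angles in rad, forces in N, time in s.
With the tool pointing down it reaches from about 0.425 to 0.875 m from the base axis. Payload 8.4 kg.
Tool frame: the origin (TCP) lies midway between the tips of the shut fingers; the grasp point (between the pads) lies 19 mm behind it; z points along the fingers, y is the line along which they close (so a half turn about z gives the same grasp; the last joint's range is limited). The gripper opens to 85 mm and grips with 20 to 120 N. Pads are 22 mm wide; open, the fingers measure 114 mm over their backs; the gripper's body (76 mm by 85 mm) begins 54 mm behind the grasp point. The pads swing forward as they close: fully open they stand 13 mm farther back than shut.
Start: joints at [-1.412, 0.333, 0.04, 1.465, -0.013, 1.343, -0.059], TCP at [0.166, 0.628, 0.231] pointing down, gripper open.
Joint ranges: [-2.58, 2.58], [-0.38, 2.09], [-1.3, 1.39], [0.25, 2.4], [-1.5, 4.64], [0.08, 2.09], [-2.65, 2.65]. Speed limits (rad/s): [2.22, 2.22, 2.79, 2.79, 3.14, 3.14, 3.14].

INTERFACE

Orientations are given as a unit quaternion [x, y, z, w].
In Python, from plant import telemetry, optics, hand_in gives the robot as it stands. The module is installed in compiled form; this text tells all that it offers.
- The arm moves only by the tool send_rows, never from a script. Its argument "rows" is a list of rows, each an object of numbers: "ax", "ay", "az": the turn, a rotation vector about the tool's x, y, z in degrees; "x", "y", "z": the shift along the tool's x, y, z in m; "hand": the opening, from -1 (shut) to 1 (fully open). In form: [{"ax": .., "ay": .., "az": .., "x": .., "y": .., "z": .., "hand": ..}, ...]. A call has 1 to 20 rows; each row shifts and turns the commanded pose from where the row before left it, along the tool's axes as they then stand; what a row does not reach is not made up. A row lasts 1/10 s, in which the tool goes at most 50 mm and 8.59 degrees, less where a joint would pass 70% of its speed; a pose out of reach is approached as far as the arm can. A call with a gripper value outside its range is refused whole. The fingers move at their own pace and stop on an object; "newtons" is the grip in N (left out, the last holds). Time passes only in rows, so rows that do not move let the fingers close. It gives the time, the measured TCP pose, the force, the opening and the grip force at its end, in the units of the state.
- telemetry.read_state(): the state, without advancing time (a new reading comes with each control period).
- optics.grab_frame(name): name is "scene" or "top" or "wrist"; returns the picture (384x512x3 uint8, red, green, blue); there is no depth.
- optics.get_calibration(name): a dict with "K" (3x3 intrinsics, pixels), "pose" (4x4, takes a point from camera to world coordinates). Camera axes: x right, y down, z forward; pixel columns grow to the right and rows downward; lengths in m; the calibration is good to about 2 mm. A picture is of the moment at which its call begins: read the wrist's pose just before it. get_calibration takes no time and is no camera call; for the wrist camera it gives the pose at the moment of the call.
- hand_in(): hands the job in; it is judged then, once.
The state is a dict: "time_s": time; "joint_positions": joint angles; "joint_vel": joint speeds; "tau": joint torques, N m; "tool_pos": TCP position; "tool_rot": TCP orientation; "contact_force": force on the tool from outside, world axes, zero at the start; "torque": the same for the moment, N m; "width": finger opening in m; "finger_force": force on a finger pad.
Only numpy, scipy, OpenCV 4.12 (cv2) and the standard library are available. Lean on these libraries where they do the work, as an engineer would, in place of code of your own. Each camera call takes 0.05 s, during which the arm holds its last target. There are 200 camera calls.

## Working session

There is one attempt and no reset: what is moved stays moved. The work goes in short steps, Python scripts to look and compute and a tool call to move; the robot and the scene stay as the last step left them, time stands still between calls to the robot, and variables do not carry over. Pictures are saved under pics/ and viewed, at most 10 in all, crops included, and the job is handed in when it is done.

Besides the shell and the picture viewer there is one more tool, called after "Emit:" by a JSON object that holds its "api" and its "payload". send_rows: Moves the arm, as the interface text tells. Its arguments: {"type":"object","properties":{"rows":{"type":"array"},"newtons":{"type":"number"}},"required":["rows"]}

```bash
mkdir -p pics
python3 - <<'E'
from plant import telemetry, optics
import cv2, numpy as np
s=telemetry.read_state(); print({k:np.round(v,3).tolist() for k,v in s.items()})
ims=[]
for n in ("scene","top"):
    im=optics.grab_frame(n); cv2.imwrite(f"pics/{n}0.png",cv2.resize(im[:,:,::-1],(800,600),interpolation=cv2.INTER_CUBIC))
    c=optics.get_calibration(n); print(n,np.round(c["K"],1).tolist(),np.round(c["pose"],4).tolist()); np.save(f"pics/{n}0.npy",im)
E
```

```text
{'time_s': 0.0, 'joint_positions': [-1.412, 0.334, 0.04, 1.466, -0.013, 1.343, -0.059], 'joint_vel': [-0.001, 0.0, -0.001, -0.0, 0.0, 0.001, 0.0], 'tau': [-0.001, -65.854, 1.365, -40.557, 0.017, 0.012, -0.0], 'tool_pos': [0.166, 0.628, 0.23], 'tool_rot': [0.129, 0.992, -0.001, -0.0], 'contact_force': [-0.284, -0.23, 0.345], 'torque': [0.005, -0.018, -0.028], 'finger_force': 0.0, 'width': 0.085}
scene [[434.0, 0.0, 259.3], [0.0, 434.0, 187.8], [0.0, 0.0, 1.0]] [[0.6192, -0.5358, 0.574, -0.2184], [-0.7851, -0.4086, 0.4655, -0.7795], [-0.0149, -0.7389, -0.6737, 1.0102], [0.0, 0.0, 0.0, 1.0]]
top [[421.5, 0.0, 252.7], [0.0, 421.5, 195.4], [0.0, 0.0, 1.0]] [[-0.0152, -0.9971, 0.0751, 0.4269], [-0.9999, 0.0148, -0.0056, -0.1461], [0.0045, -0.0752, -0.9972, 1.5646], [0.0, 0.0, 0.0, 1.0]]
```

View pics/top0.png

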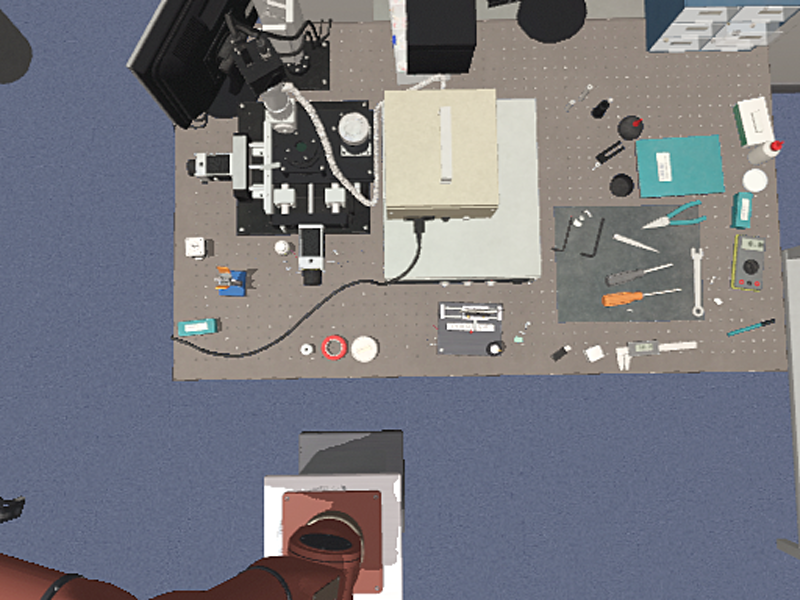

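View pics/scene0.png

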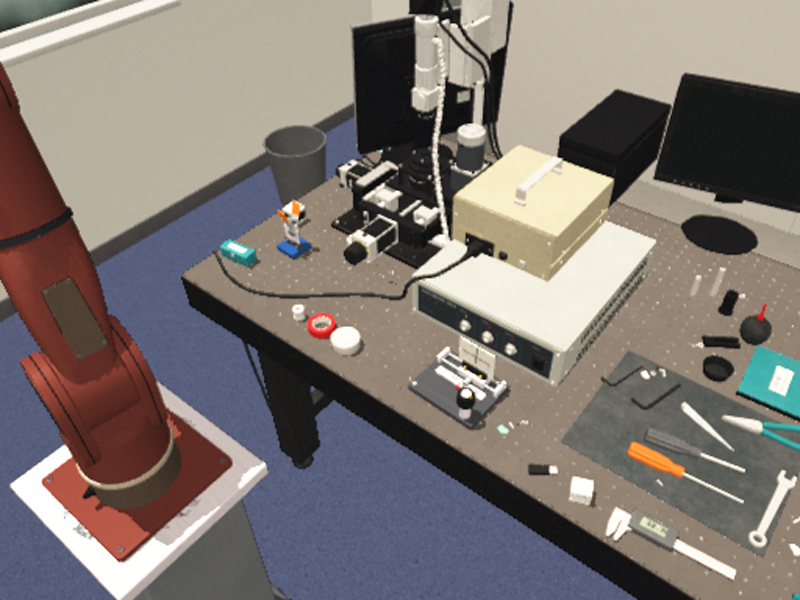

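The top view shows the stage at about (470,330), with its knob at (495,348), and the clip on its blue stand at (232,282). In the scene view the stage is at (462,385) and the clip at (293,222). Next I'll enlarge both areas.

```bash
cat > h.py <<'E'
import numpy as np, cv2
from plant import telemetry, optics
def ray(c,u,v):
    d=c["pose"][:3,:3]@np.linalg.inv(c["K"])@np.array([u,v,1.]); return c["pose"][:3,3],d
def at_z(c,u,v,z):
    o,d=ray(c,u,v); return o+d*(z-o[2])/d[2]
def proj(c,p):
    P=np.linalg.inv(c["pose"]); q=c["K"]@(P[:3,:3]@np.asarray(p,float)+P[:3,3]); return q[:2]/q[2]
def crop(im,x0,y0,w,h,k):
    return cv2.resize(im[y0:y0+h,x0:x0+w,::-1],None,fx=k,fy=k,interpolation=cv2.INTER_CUBIC)
E
python3 - <<'E'
from h import *
t=np.load("pics/top0.npy"); s=np.load("pics/scene0.npy")
a=crop(t,275,185,50,50,6); b=crop(t,130,160,50,50,6)
c=crop(s,255,205,75,75,4); d=crop(s,150,115,75,75,4)
cv2.imwrite("pics/m1.png",np.vstack([np.hstack([a,b]),np.hstack([c,d])]))
c=optics.get_calibration("top"); k=.64
print(at_z(c,470*k,338*k,.014),at_z(c,495*k,348*k,.073),at_z(c,232*k,282*k,.014))
E
```

```text
[ 0.46401164 -0.33043867  0.014     ] [ 0.43915135 -0.37945667  0.073     ] [0.60480726 0.22951082 0.014     ]
```

View pics/m1.png

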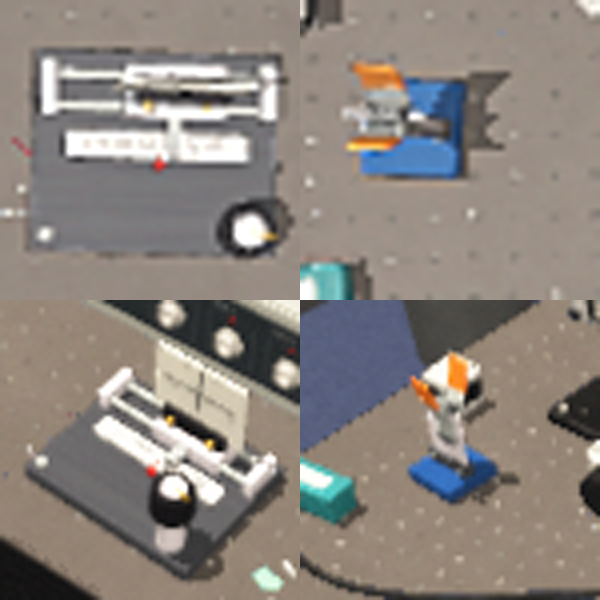

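The enlarged crops show the stage square to the table with the knob at its lower right. The pointer is about 2 px right of the red mark. The clip's handles are split along world x, and the jaws bite a blade that runs along world y. I'll check where the wrist camera sits before moving.

Run:
```python
from h import *
c=optics.get_calibration("top")
f=lambda x,y,z,X0=275,Y0=185:np.round(at_z(c,X0+x/6-.5,Y0+y/6-.5,z),4)
for p in [(35,50),(280,55),(28,250),(272,252)]: print("stage",f(*p,.014))
for p in [(390,76),(465,80),(461,178),(360,173)]: print("stand",f(p[0]-300,p[1],.014,130,160))
s=telemetry.read_state();w=optics.get_calibration("wrist")
from scipy.spatial.transform import Rotation as R
Rt=R.from_quat(s["tool_rot"]).as_matrix()
print(np.round(Rt,3)); print(np.round(Rt.T@(w["pose"][:3,3]-s["tool_pos"]),4)); print(np.round(Rt.T@w["pose"][:3,:3],3)); print(w["K"])
```

```text
stage [ 0.5518 -0.2569  0.014 ]
stage [ 0.5464 -0.4077  0.014 ]
stage [ 0.4291 -0.2501  0.014 ]
stage [ 0.4256 -0.3995  0.014 ]
stand [0.636  0.2443 0.014 ]
stand [0.6328 0.1981 0.014 ]
stand [0.5721 0.2005 0.014 ]
stand [0.5762 0.2625 0.014 ]
[[-0.967  0.255 -0.   ]
 [ 0.255  0.967 -0.001]
 [-0.    -0.001 -1.   ]]
[ 0.073   0.0002 -0.1419]
[[ 0.    -0.957 -0.29 ]
 [ 1.    -0.     0.   ]
 [-0.    -0.29   0.957]]
[[287.50205102   0.         254.97066267]
 [  0.         287.50205102 192.40689658]
 [  0.           0.           1.        ]]
```

Emit:
{"api": "send_rows", "payload": {"rows": [{"x":-0.0437,"y":-0.0228,"z":-0.0017},{"x":-0.0437,"y":-0.0228,"z":-0.0017},{"x":-0.0437,"y":-0.0228,"z":-0.0017},{"x":-0.0437,"y":-0.0228,"z":-0.0017},{"x":-0.0437,"y":-0.0228,"z":-0.0017},{"x":-0.0437,"y":-0.0228,"z":-0.0017},{"x":-0.0437,"y":-0.0228,"z":-0.0017},{"x":-0.0437,"y":-0.0228,"z":-0.0017},{"x":-0.0437,"y":-0.0228,"z":-0.0017},{"x":-0.0437,"y":-0.0228,"z":-0.0017},{"x":-0.0437,"y":-0.0228,"z":-0.0017},{"x":-0.0437,"y":-0.0228,"z":-0.0017},{"az":8.5},{"az":8.5},{"az":8.5},{"az":8.5},{"az":8.5},{"az":8.5},{"az":8.5},{"az":8.5}]}}

```text
$.rows[0]: bad value
```

```bash
cat >> h.py <<'E'
from scipy.spatial.transform import Rotation as R
def st():
    s=telemetry.read_state(); M=R.from_quat(s["tool_rot"]).as_matrix()
    print("t",round(float(s["time_s"]),2),"pos",np.round(s["tool_pos"],4),"yawY",round(np.degrees(np.arctan2(M[1,1],M[0,1])),2),"z",np.round(M[:,2],4),"F",np.round(s["contact_force"],1),"w",np.round(s["width"],4),"ff",np.round(s["finger_force"],1),"j",np.round(s["joint_positions"],2))
    return s,M
def togo(p,yaw=None):
    s,M=st(); print("tool shift",np.round(M.T@(np.asarray(p)-s["tool_pos"]),4))
    if yaw is not None: print("az",round(-(yaw-np.degrees(np.arctan2(M[1,1],M[0,1]))),2))
def shot(name):
    c=optics.get_calibration("wrist"); im=optics.grab_frame("wrist")
    np.savez(f"pics/{name}.npz",im=im,K=c["K"],pose=c["pose"]); return im,c
E
python3 - <<'E'
from h import *
st(); im,c=shot("wclip"); cv2.imwrite("pics/wclip.png",cv2.resize(im[:,:,::-1],(800,600),interpolation=cv2.INTER_CUBIC))
print(proj(c,[.604,.23,.085])/.64)
E
```

```text
t 0.1 pos [0.1656 0.6281 0.2305] yawY 75.23 z [-3.0e-04 -1.4e-03 -1.0e+00] F [ 0.6 -0.4  0.2] w 0.0853 ff 0.0 j [-1.41  0.33  0.04  1.47 -0.01  1.34 -0.06]
[124.83988565 790.14423952]
```

View pics/wclip.png

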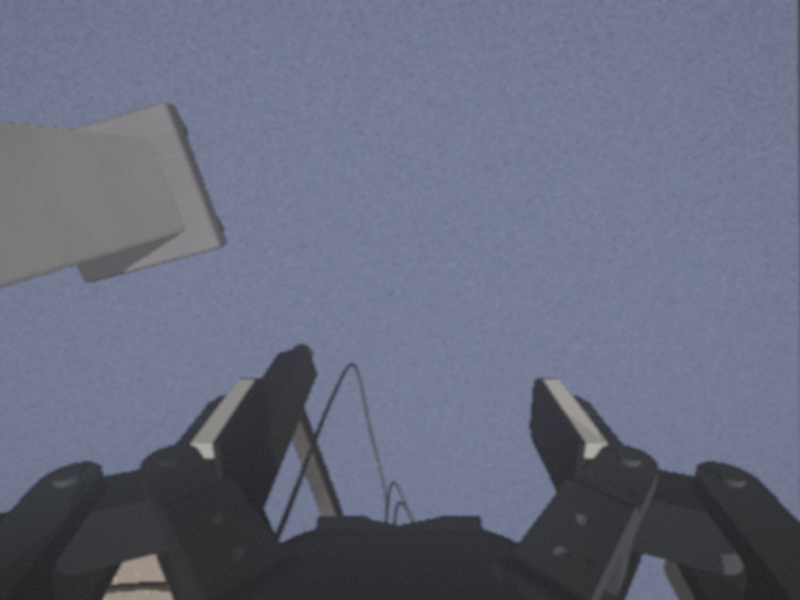

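The wrist view shows only floor and the open fingers; the move was refused because each row needs every field. I'll send it again in full.

Emit:
{"api": "send_rows", "payload": {"rows": [{"ax":0,"ay":0,"az":0,"x":-0.0415,"y":-0.0255,"z":-0.0015,"hand":0.0},{"ax":0,"ay":0,"az":0,"x":-0.0415,"y":-0.0255,"z":-0.0015,"hand":0.0},{"ax":0,"ay":0,"az":0,"x":-0.0415,"y":-0.0255,"z":-0.0015,"hand":0.0},{"ax":0,"ay":0,"az":0,"x":-0.0415,"y":-0.0255,"z":-0.0015,"hand":0.0},{"ax":0,"ay":0,"az":0,"x":-0.0415,"y":-0.0255,"z":-0.0015,"hand":0.0},{"ax":0,"ay":0,"az":0,"x":-0.0415,"y":-0.0255,"z":-0.0015,"hand":0.0},{"ax":0,"ay":0,"az":0,"x":-0.0415,"y":-0.0255,"z":-0.0015,"hand":0.0},{"ax":0,"ay":0,"az":0,"x":-0.0415,"y":-0.0255,"z":-0.0015,"hand":0.0},{"ax":0,"ay":0,"az":0,"x":-0.0415,"y":-0.0255,"z":-0.0015,"hand":0.0},{"ax":0,"ay":0,"az":0,"x":-0.0415,"y":-0.0255,"z":-0.0015,"hand":0.0},{"ax":0,"ay":0,"az":0,"x":-0.0415,"y":-0.0255,"z":-0.0015,"hand":0.0},{"ax":0,"ay":0,"az":0,"x":-0.0415,"y":-0.0255,"z":-0.0015,"hand":0.0},{"ax":0,"ay":0,"az":0,"x":-0.0415,"y":-0.0255,"z":-0.0015,"hand":0.0},{"ax":0,"ay":0,"az":8.5,"x":0,"y":0,"z":0,"hand":0.0},{"ax":0,"ay":0,"az":8.5,"x":0,"y":0,"z":0,"hand":0.0},{"ax":0,"ay":0,"az":8.5,"x":0,"y":0,"z":0,"hand":0.0},{"ax":0,"ay":0,"az":8.5,"x":0,"y":0,"z":0,"hand":0.0},{"ax":0,"ay":0,"az":8.5,"x":0,"y":0,"z":0,"hand":0.0},{"ax":0,"ay":0,"az":8.5,"x":0,"y":0,"z":0,"hand":0.0},{"ax":0,"ay":0,"az":8.5,"x":0,"y":0,"z":0,"hand":0.0}], "newtons": 30}}

```text
time_s: 2.15
tool_pos: [0.6027, 0.1704, 0.2505]
tool_rot: [0.606, 0.795, -0.0, -0.0]
contact_force: [-0.5, -0.2, 0.9]
width: 0.0424
finger_force: 0.0
```

Run:
```python
from h import *
st(); togo([.604,.15,.25],-3)
c=optics.get_calibration("wrist");print(proj(c,[.604,.23,.085]))
```

```text
t 2.15 pos [0.6027 0.1704 0.2505] yawY 15.38 z [-5.e-04 -2.e-04 -1.e+00] F [-0.5 -0.2  0.9] w 0.0424 ff 0.0 j [-0.81  0.3   0.59  1.52 -0.17  1.37  0.06]
t 2.15 pos [0.6027 0.1704 0.2505] yawY 15.38 z [-5.e-04 -2.e-04 -1.e+00] F [-0.5 -0.2  0.9] w 0.0424 ff 0.0 j [-0.81  0.3   0.59  1.52 -0.17  1.37  0.06]
tool shift [-0.02   -0.0042  0.0005]
az 18.38
[270.59734647 121.93956887]
```

Run:
```python
from h import *
im,c=shot("wclip1"); cv2.imwrite("pics/wclip1.png",crop(im,170,20,200,150,4))
```

```text
(no output)
```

View pics/wclip1.png

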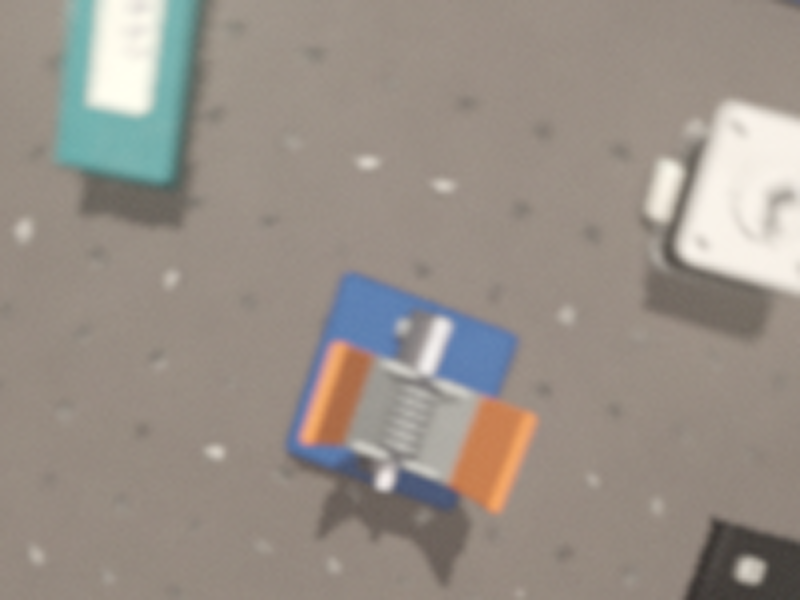

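The crop shows the foot's corners at (350,272), (518,338), (455,510) and (290,450). The handles' outer top edges run (338,342)-(300,442) and (537,412)-(497,512).

Run:
```python
from h import *
c=np.load("pics/wclip1.npz")
f=lambda x,y,z:at_z(c,170+(x+.5)/4-.5,20+(y+.5)/4-.5,z)
A=np.array([f(*p,.014) for p in [(350,272),(518,338),(455,510),(290,450)]]);print(A.round(4),A.mean(0))
e=A[1]-A[0]+A[2]-A[3];g=A[0]-A[3]+A[1]-A[2];print("yaws",np.degrees(np.arctan2(e[1],e[0])),np.degrees(np.arctan2(-g[0],g[1])),np.linalg.norm(e)/2,np.linalg.norm(g)/2)
B=np.array([f(*p,.123) for p in [(338,342),(300,442),(537,412),(497,512)]]);print(B.round(4),B.mean(0))
e=B[2]-B[0]+B[3]-B[1];g=B[0]-B[1]+B[2]-B[3];print(np.degrees(np.arctan2(e[1],e[0])),np.degrees(np.arctan2(-g[0],g[1])),np.linalg.norm(e)/2,np.linalg.norm(g)/2)
togo([.46,-.40,.25],-2.5)
```

```text
[[0.5809 0.2626 0.014 ]
 [0.6371 0.2578 0.014 ]
 [0.6338 0.2009 0.014 ]
 [0.5767 0.2052 0.014 ]] [0.60710727 0.23160774 0.014     ]
yaws -4.61786545506208 -3.7663533094198076 0.05682182050025534 0.057224536972368276
[[0.5832 0.2416 0.123 ]
 [0.5806 0.2181 0.123 ]
 [0.631  0.2389 0.123 ]
 [0.6291 0.2148 0.123 ]] [0.60595987 0.22834999 0.123     ]
-3.5537276049730604 -5.393107534014296 0.048235817829893037 0.023924414151504498
t 2.2 pos [0.6027 0.1704 0.2505] yawY 14.85 z [-6.e-04 -2.e-04 -1.e+00] F [-0.6  0.3  0.5] w 0.0426 ff 0.0 j [-0.81  0.3   0.59  1.52 -0.17  1.37  0.05]
tool shift [-0.5148 -0.2841  0.0007]
az 17.35
```

Emit:
{"api": "send_rows", "payload": {"rows": [{"ax":0,"ay":0,"az":0,"x":-0.0429,"y":-0.0237,"z":0,"hand":0},{"ax":0,"ay":0,"az":0,"x":-0.0429,"y":-0.0237,"z":0,"hand":0},{"ax":0,"ay":0,"az":0,"x":-0.0429,"y":-0.0237,"z":0,"hand":0},{"ax":0,"ay":0,"az":0,"x":-0.0429,"y":-0.0237,"z":0,"hand":0},{"ax":0,"ay":0,"az":0,"x":-0.0429,"y":-0.0237,"z":0,"hand":0},{"ax":0,"ay":0,"az":0,"x":-0.0429,"y":-0.0237,"z":0,"hand":0},{"ax":0,"ay":0,"az":0,"x":-0.0429,"y":-0.0237,"z":0,"hand":0},{"ax":0,"ay":0,"az":0,"x":-0.0429,"y":-0.0237,"z":0,"hand":0},{"ax":0,"ay":0,"az":0,"x":-0.0429,"y":-0.0237,"z":0,"hand":0},{"ax":0,"ay":0,"az":0,"x":-0.0429,"y":-0.0237,"z":0,"hand":0},{"ax":0,"ay":0,"az":0,"x":-0.0429,"y":-0.0237,"z":0,"hand":0},{"ax":0,"ay":0,"az":0,"x":-0.0429,"y":-0.0237,"z":0,"hand":0},{"ax":0,"ay":0,"az":8.5,"x":0,"y":0,"z":0,"hand":0},{"ax":0,"ay":0,"az":8.5,"x":0,"y":0,"z":0,"hand":0},{"ax":0,"ay":0,"az":0,"x":0,"y":0,"z":0.05,"hand":0},{"ax":0,"ay":0,"az":0,"x":0,"y":0,"z":0.05,"hand":0},{"ax":0,"ay":0,"az":0,"x":0,"y":0,"z":0,"hand":0},{"ax":0,"ay":0,"az":0,"x":0,"y":0,"z":0,"hand":0}]}}

```text
time_s: 4.0
tool_pos: [0.4684, -0.4023, 0.1515]
tool_rot: [0.714, 0.7, -0.0, -0.001]
contact_force: [-0.2, -0.5, 0.4]
width: 0.0431
finger_force: 0.0
```

Run:
```python
from h import *
st(); im,c=shot("wst1"); cv2.imwrite("pics/wst1.png",crop(im,155,20,200,150,4))
for p in [[.488,-.328,.02],[.439,-.376,.073]]:print(proj(c,p))
```

```text
t 4.0 pos [ 0.4684 -0.4023  0.1515] yawY -1.19 z [-1.3e-03  3.0e-04 -1.0e+00] F [-0.2 -0.5  0.4] w 0.0431 ff 0.0 j [-0.07  0.44  0.92  1.68 -0.37  1.2   0.92]
[273.94842962 104.52249294]
[215.58828329 169.7935264 ]
```

View pics/wst1.png

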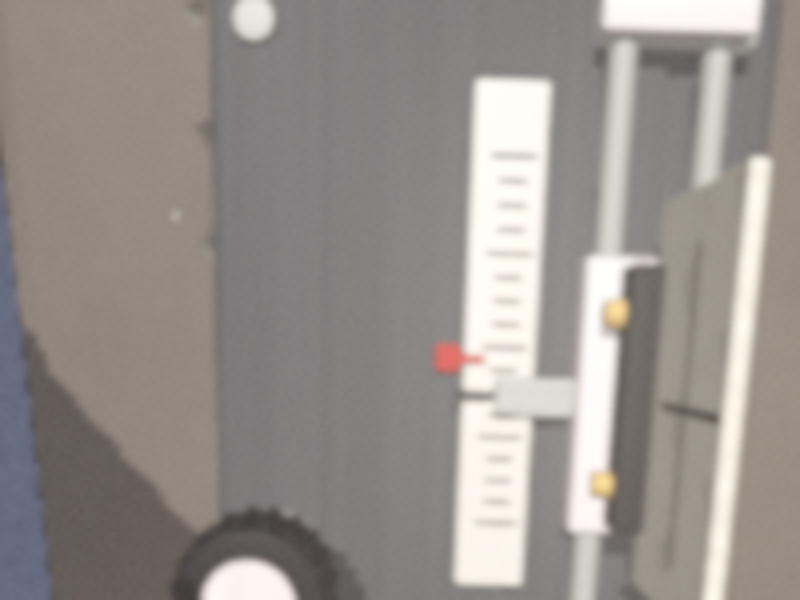

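The crop shows the mark line's tip at (484,359) and the pointer tip at (462,394). The scale's left edge runs from (475,78) to (455,583), and the black knob's white cap is near (248,600).

Run:
```python
from h import *
c=np.load("pics/wst1.npz")
f=lambda x,y,z:at_z(c,155+(x+.5)/4-.5,20+(y+.5)/4-.5,z)
a,b=f(213,60,.014),f(219,480,.014); print("plate edge",a,b,np.degrees(np.arctan2(-(a-b)[0],(a-b)[1])))
a,b=f(475,78,.02),f(455,583,.02); print("scale",a,b,np.degrees(np.arctan2(-(a-b)[0],(a-b)[1])))
a,b=f(760,157,.098),f(720,560,.098); print("card",a,b,np.degrees(np.arctan2(-(a-b)[0],(a-b)[1])))
m=f(484,359,.022);p=f(462,394,.025);print("mark",m,f(448,358,.022),"ptr",p)
for yaw in (-2,-2.5,-3):
  y=np.array([-np.sin(np.radians(yaw)),np.cos(np.radians(yaw)),0]); print(yaw,(m-p)@y, (f(484,359,.025)-p)@y,(f(484,359,.018)-p)@y)
T=[f(515,v,.021) for v in (155,253,348,437,523)];print(np.diff([t[1] for t in T]))
print("screw",f(254,18,.016),"knobtop arc",f(258,508,.06))
w=c["pose"];print(w[:3,3])
```

```text
plate edge [ 0.43092126 -0.26856413  0.014     ] [ 0.42619927 -0.3590174   0.014     ] -2.9883315570934976
scale [ 0.48759186 -0.27447128  0.02      ] [ 0.48253041 -0.38412378  0.02      ] -2.64284070792124
card [ 0.52721881 -0.30185014  0.098     ] [ 0.5247698  -0.36514843  0.098     ] -2.2156665432997107
mark [ 0.48939068 -0.33224449  0.022     ] [ 0.48123129 -0.33185823  0.022     ] ptr [ 0.48421601 -0.33970731  0.025     ]
-2 0.007638869062870892 0.007674129661702512 0.007591854931095436
-2.5 0.007681434797559242 0.007714924607831221 0.007636781717196639
-3 0.007723415561247872 0.007755132032581496 0.007681126932803075
[-0.01991872 -0.0202083  -0.0197911  -0.01996724]
screw [ 0.44053935 -0.26112707  0.016     ] knobtop arc [ 0.44112093 -0.35974399  0.06      ]
[ 0.47116638 -0.32841567  0.29344811]
```

The scale's long ticks come out at 20 mm, so the calibration is good. The pointer is 7.7 mm short of the mark, which is about 73.5° counterclockwise. The knob is near (0.4405, -0.3773).

Emit:
{"api": "send_rows", "payload": {"rows": [{"ax":0,"ay":0,"az":0,"x":0.0244,"y":-0.0284,"z":0,"hand":0.1},{"ax":0,"ay":0,"az":7.4,"x":0,"y":0,"z":0,"hand":0.1},{"ax":0,"ay":0,"az":7.4,"x":0,"y":0,"z":0,"hand":0.1},{"ax":0,"ay":0,"az":7.4,"x":0,"y":0,"z":0,"hand":0.1},{"ax":0,"ay":0,"az":7.4,"x":0,"y":0,"z":0,"hand":0.1},{"ax":0,"ay":0,"az":7.4,"x":0,"y":0,"z":0,"hand":0.1},{"ax":0,"ay":0,"az":0,"x":0,"y":0,"z":0,"hand":0.1},{"ax":0,"ay":0,"az":0,"x":0,"y":0,"z":0,"hand":0.1}]}}

```text
time_s: 4.85
tool_pos: [0.4416, -0.3779, 0.1527]
tool_rot: [0.899, 0.438, 0.001, 0.001]
contact_force: [0.3, 0.9, 0.8]
width: 0.047
finger_force: 0.0
```

Run:
```python
from h import *
togo([.4405,-.3773,.042],-38); im,c=shot("wk")
k=proj(c,[.4405,-.3773,.073]).round().astype(int); print(k)
im=im.copy(); 
x0=max(0,min(k[0]-70,372)); y0=max(0,min(k[1]-60,274))
cv2.imwrite("pics/wk.png",crop(im,x0,y0,140,110,5)); print(x0,y0)
```

```text
t 4.85 pos [ 0.4416 -0.3779  0.1527] yawY -38.02 z [ 0.0022 -0.0012 -1.    ] F [0.3 0.9 0.8] w 0.047 ff 0.0 j [-0.24  0.42  1.1   1.78 -0.4   1.19  0.31]
tool shift [-0.0003 -0.0015  0.1107]
az -0.02
[252 201]
182 141
```

View pics/wk.png

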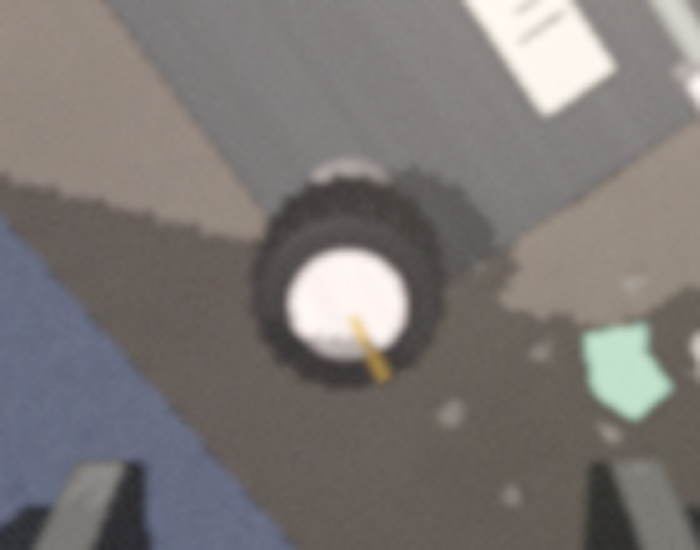

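The crop shows the knob's white cap centred at (347,303) against a predicted (350,300), with the fingers on either side, so the knob position is confirmed. Going down to grip it.

Emit:
{"api": "send_rows", "payload": {"rows": [{"ax":0,"ay":0,"az":0,"x":0,"y":-0.0015,"z":0.035,"hand":0.1},{"ax":0,"ay":0,"az":0,"x":0,"y":0,"z":0.035,"hand":0.1},{"ax":0,"ay":0,"az":0,"x":0,"y":0,"z":0.025,"hand":0.1},{"ax":0,"ay":0,"az":0,"x":0,"y":0,"z":0.016,"hand":0.1},{"ax":0,"ay":0,"az":0,"x":0,"y":0,"z":0,"hand":0.1},{"ax":0,"ay":0,"az":0,"x":0,"y":0,"z":0,"hand":-0.4},{"ax":0,"ay":0,"az":0,"x":0,"y":0,"z":0,"hand":-0.4},{"ax":0,"ay":0,"az":0,"x":0,"y":0,"z":0,"hand":-0.4},{"ax":0,"ay":0,"az":0,"x":0,"y":0,"z":0,"hand":-0.4},{"ax":0,"ay":0,"az":0,"x":0,"y":0,"z":0,"hand":-0.4}], "newtons": 40}}

```text
time_s: 5.9
tool_pos: [0.4392, -0.3764, 0.0412]
tool_rot: [0.9, 0.436, 0.0, -0.0]
contact_force: [-5.0, 2.7, 3.5]
width: 0.0302
finger_force: 40.0
```

Run:
```python
from h import *
st()
```

```text
t 5.9 pos [ 0.4392 -0.3764  0.0412] yawY -38.25 z [ 1.e-04  6.e-04 -1.e+00] F [-5.   2.7  3.5] w 0.0302 ff 40.0 j [-0.13  0.55  0.98  1.88 -0.53  1.01  0.41]
```

Emit:
{"api": "send_rows", "payload": {"rows": [{"ax":0,"ay":0,"az":-4.9,"x":0,"y":0,"z":0,"hand":-0.4},{"ax":0,"ay":0,"az":-4.9,"x":0,"y":0,"z":0,"hand":-0.4},{"ax":0,"ay":0,"az":-4.9,"x":0,"y":0,"z":0,"hand":-0.4},{"ax":0,"ay":0,"az":-4.9,"x":0,"y":0,"z":0,"hand":-0.4},{"ax":0,"ay":0,"az":-4.9,"x":0,"y":0,"z":0,"hand":-0.4},{"ax":0,"ay":0,"az":-4.9,"x":0,"y":0,"z":0,"hand":-0.4},{"ax":0,"ay":0,"az":-4.9,"x":0,"y":0,"z":0,"hand":-0.4},{"ax":0,"ay":0,"az":-4.9,"x":0,"y":0,"z":0,"hand":-0.4},{"ax":0,"ay":0,"az":-4.9,"x":0,"y":0,"z":0,"hand":-0.4},{"ax":0,"ay":0,"az":-4.9,"x":0,"y":0,"z":0,"hand":-0.4},{"ax":0,"ay":0,"az":-4.9,"x":0,"y":0,"z":0,"hand":-0.4},{"ax":0,"ay":0,"az":-4.9,"x":0,"y":0,"z":0,"hand":-0.4},{"ax":0,"ay":0,"az":-4.9,"x":0,"y":0,"z":0,"hand":-0.4},{"ax":0,"ay":0,"az":-4.9,"x":0,"y":0,"z":0,"hand":-0.4},{"ax":0,"ay":0,"az":-4.9,"x":0,"y":0,"z":0,"hand":-0.4},{"ax":0,"ay":0,"az":0,"x":0,"y":0,"z":0,"hand":-0.4},{"ax":0,"ay":0,"az":0,"x":0,"y":0,"z":0,"hand":-0.4},{"ax":0,"ay":0,"az":0,"x":0,"y":0,"z":0,"hand":-0.4}]}}

```text
time_s: 7.7
tool_pos: [0.4381, -0.3764, 0.0412]
tool_rot: [0.46, 0.888, 0.0, -0.001]
contact_force: [-8.7, 5.2, 7.1]
width: 0.0297
finger_force: 40.3
```

Run:
```python
from h import *
st(); c=optics.get_calibration("wrist"); print(proj(c,[.486,-.334,.022]))
s=np.load("pics/wst1.npz");
```

```text
t 7.7 pos [ 0.4381 -0.3764  0.0412] yawY 35.2 z [-0.0015  0.0012 -1.    ] F [-8.7  5.2  7.1] w 0.0297 ff 40.3 j [ 0.08  0.43  0.68  1.87 -0.33  0.96  1.52]
[358.93460566 220.31869857]
```

Run:
```python
from h import *
im,c=shot("wg"); cv2.imwrite("pics/wg.png",crop(im,310,175,100,75,8))
```

```text
(no output)
```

View pics/wg.png

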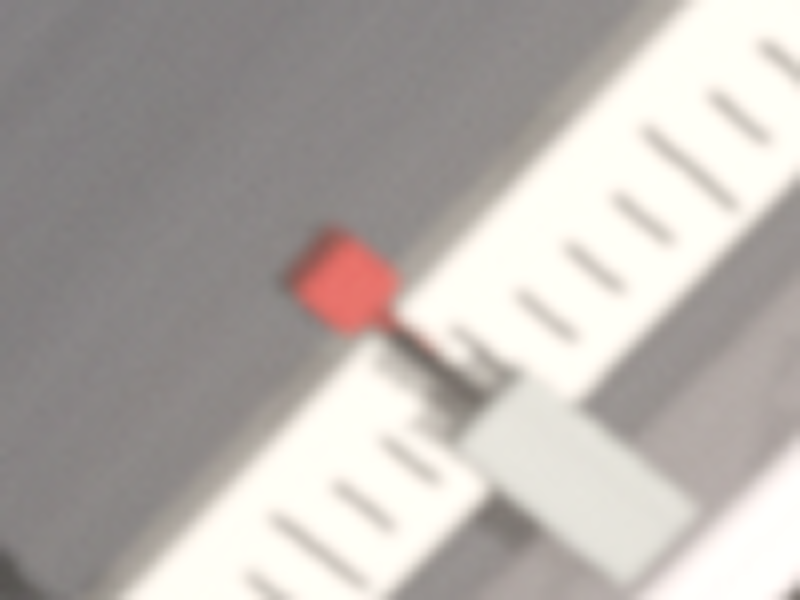

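The crop shows the needle (tip about (395,325), running to (480,395)) lying almost over the red line. A sliver of red still shows on its +y side, near (425,340).

Run:
```python
from h import *
c=np.load("pics/wg.npz"); print(c["pose"][:3,3])
f=lambda x,y,z:at_z(c,310+(x+.5)/8-.5,175+(y+.5)/8-.5,z)
d=np.load("pics/wst1.npz")
g=lambda x,y,z:at_z(d,155+(x+.5)/4-.5,20+(y+.5)/4-.5,z)
yw=np.radians(-2.6);Y=np.array([-np.sin(yw),np.cos(yw),0])
for n,p in dict(tip=(395,325),mid=(440,360),root=(480,395)).items(): print(n,f(*p,.025)@Y)
for z in (.018,.02,.022): print(z,"rider",f(345,280,z)@Y,"tip",f(433,344,z)@Y,"earlier line/rider",g(484,359,z)@Y,g(448,358,z)@Y)
# tick positions near (5mm grid) both views
print("tick now",f(690,168,.021)@Y, f(320,548,.021)@Y)
```

```text
[ 0.39671899 -0.31613436  0.1832474 ]
tip -0.30899235429501676
mid -0.30896277700313773
root -0.30916063883943623
0.018 rider -0.3091582146479037 tip -0.3088291370135863 earlier line/rider -0.3097464267245895 -0.3097304609274259
0.02 rider -0.309020897432196 tip -0.3086958026458498 earlier line/rider -0.309724336496459 -0.30970848662528355
0.022 rider -0.3088835802164884 tip -0.30856246827811323 earlier line/rider -0.30970224626832843 -0.3096865123231411
tick now -0.2868986335170805 -0.3263242848141702
```

By my measurements the needle is within about 0.2 mm of the mark, and parallax explains the red sliver. I'll release, rise and check from the earlier viewpoint.

Emit:
{"api": "send_rows", "payload": {"rows": [{"ax":0,"ay":0,"az":0,"x":0,"y":0,"z":0,"hand":0.1},{"ax":0,"ay":0,"az":0,"x":0,"y":0,"z":0,"hand":0.1},{"ax":0,"ay":0,"az":0,"x":0,"y":0,"z":0,"hand":0.1},{"ax":0,"ay":0,"az":0,"x":0,"y":0,"z":0,"hand":0.1},{"ax":0,"ay":0,"az":0,"x":0,"y":0,"z":-0.02,"hand":0.1},{"ax":0,"ay":0,"az":0,"x":0,"y":0,"z":-0.03,"hand":0.1},{"ax":0,"ay":0,"az":0,"x":0,"y":0,"z":-0.03,"hand":0.1},{"ax":0,"ay":0,"az":0,"x":0,"y":0,"z":-0.03,"hand":0.1},{"ax":0,"ay":0,"az":7.3,"x":0,"y":0,"z":0,"hand":0.1},{"ax":0,"ay":0,"az":7.3,"x":0,"y":0,"z":0,"hand":0.1},{"ax":0,"ay":0,"az":7.3,"x":0,"y":0,"z":0,"hand":0.1},{"ax":0,"ay":0,"az":7.3,"x":0,"y":0,"z":0,"hand":0.1},{"ax":0,"ay":0,"az":7.3,"x":0,"y":0,"z":0,"hand":0.1},{"ax":0,"ay":0,"az":0,"x":-0.026,"y":0.031,"z":0,"hand":0.1},{"ax":0,"ay":0,"az":0,"x":0,"y":0,"z":0,"hand":0.1},{"ax":0,"ay":0,"az":0,"x":0,"y":0,"z":0,"hand":0.1}]}}

```text
time_s: 9.35
tool_pos: [0.4701, -0.4034, 0.1493]
tool_rot: [0.715, 0.699, -0.001, -0.0]
contact_force: [-0.7, 0.6, -0.2]
width: 0.0471
finger_force: 0.0
```

Run:
```python
from h import *
togo([.606,.2285,.26],-4.3); im,c=shot("wst2")
k=proj(c,[.486,-.334,.022]).round().astype(int);x0,y0=k[0]-40,k[1]-50;print(x0,y0)
cv2.imwrite("pics/wst2.png",crop(im,x0,y0,130,97,6))
```

```text
t 9.35 pos [ 0.4701 -0.4034  0.1493] yawY -1.27 z [-1.5e-03 -8.0e-04 -1.0e+00] F [-0.7  0.6 -0.2] w 0.0471 ff 0.0 j [-0.01  0.42  0.84  1.68 -0.33  1.19  0.89]
tool shift [ 0.6347  0.1217 -0.1114]
az 3.03
230 60
```

View pics/wst2.png

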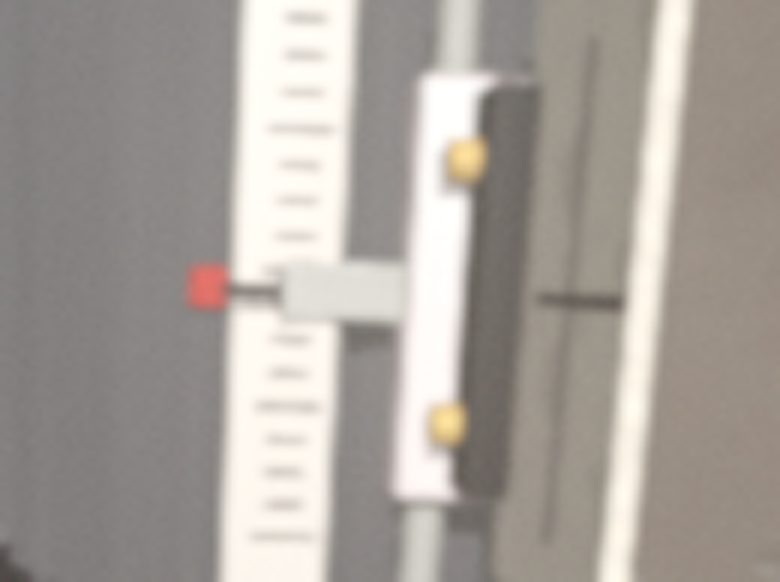

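The crop shows the rider centred at (208,287), the needle at (228,290)-(280,293), and the card's middle line meeting its top edge at (622,302). I'll measure this to sub-pixel.

Run:
```python
from h import *
c=np.load("pics/wst2.npz"); im=c["im"].astype(float); yw=np.radians(-2.6);Y=np.array([-np.sin(yw),np.cos(yw),0]);X=np.array([np.cos(yw),np.sin(yw),0])
def red(c,sl):
    im=c["im"].astype(float); w=np.clip(im[...,0]-im[...,1]-30,0,None)
    m=np.zeros(w.shape); m[sl]=1; w*=m; v,u=np.mgrid[:w.shape[0],:w.shape[1]]
    return (w*u).sum()/w.sum(),(w*v).sum()/w.sum()
u,v=red(c,np.s_[95:120,255:270]); print("rider px",u,v,[ (at_z(c,u,v,z)@Y).round(5) for z in (.018,.022)])
# needle: dark centroid per column over white scale
for col in range(270,277):
    p=255-im[100:117,col].mean(1); p=np.clip(p-np.median(p)-8,0,None); r=100+(p*np.arange(17)).sum()/p.sum()
    q=at_z(c,col,r,.025); print(col,round(r,2),round(q@Y,5))
d=np.load("pics/wst1.npz"); u,v=red(d,np.s_[100:120,255:280]); print("earlier rider",[ (at_z(d,u,v,z)@Y).round(5) for z in (.018,.022)])
f=lambda x,y,z:at_z(c,230+(x+.5)/6-.5,60+(y+.5)/6-.5,z)
t=f(626,302,.098); a,b=f(687,10,.098),f(615,560,.098); a2,b2=f(655,10,.098),f(602,560,.098)
print("cam",c["pose"][:3,3],"card",t,"edge yaw",np.degrees(np.arctan2(-(a-b)[0],(a-b)[1])),np.degrees(np.arctan2(-(a2-b2)[0],(a2-b2)[1])),a,b,a2,b2)
```

```text
rider px 264.2039711191336 107.3014440433213 [np.float64(-0.30933), np.float64(-0.30931)]
270 108.47 -0.31017
271 108.57 -0.31023
272 108.6 -0.31023
273 108.56 -0.31018
274 108.35 -0.30998
275 108.41 -0.31001
276 108.4 -0.30998
earlier rider [np.float64(-0.30963), np.float64(-0.30959)]
cam [ 0.47294841 -0.32938956  0.29121113] card [ 0.52350018 -0.33347989  0.098     ] edge yaw -4.264893161396444 -2.4210169274711784 [ 0.52809759 -0.30472813  0.098     ] [ 0.52387495 -0.36135157  0.098     ] [ 0.52481166 -0.30465515  0.098     ] [ 0.52241588 -0.36131994  0.098     ]
```

Run:
```python
from h import *
yw=np.radians(-2.6);Y=np.array([-np.sin(yw),np.cos(yw),0])
for n,(r0,r1),cols in (("wst1",(112,125),(271,273,275)),("wst2",(100,117),(270,272,274))):
    c=np.load(f"pics/{n}.npz"); im=c["im"]
    for col in cols: print(n,col,r0,im[r0:r1,col].tolist() if col==cols[1] else im[r0:r1,col].mean(1).astype(int).tolist())
    f=im.astype(float); w=np.clip(f[...,0]-f[...,2]-60,0,None)*(f[...,1]>f[...,2]+45); w[:,:290]=0;w[:,330:]=0;w[170:]=0
    k,l,s,ce=cv2.connectedComponentsWithStats((w>0).astype(np.uint8))
    for i in range(1,k):
        if s[i,4]>6:
            v,u=np.nonzero(l==i); q=w[v,u]; p=at_z(c,(u*q).sum()/q.sum(),(v*q).sum()/q.sum(),.035); print(n,"gold",s[i,4],p.round(5),round(p@Y,5))
```

```text
wst1 271 112 [218, 224, 227, 227, 220, 190, 147, 150, 195, 225, 234, 237, 237]
wst1 273 112 [[252, 245, 237], [255, 251, 242], [255, 251, 243], [255, 250, 242], [249, 243, 235], [221, 215, 206], [170, 163, 156], [164, 158, 151], [215, 209, 200], [248, 242, 233], [255, 250, 242], [255, 250, 242], [255, 251, 242]]
wst1 275 112 [245, 249, 249, 249, 243, 217, 168, 157, 206, 240, 248, 247, 248]
wst1 gold 24 [ 0.51684 -0.32307  0.035  ] -0.29929
wst1 gold 18 [ 0.51509 -0.35934  0.035  ] -0.33561
wst2 270 100 [244, 244, 244, 245, 246, 244, 229, 180, 140, 164, 194, 219, 239, 247, 247, 248, 248]
wst2 272 100 [[255, 253, 245], [255, 253, 244], [255, 252, 244], [255, 251, 242], [255, 250, 241], [253, 247, 239], [240, 233, 225], [193, 186, 178], [146, 138, 131], [164, 157, 150], [194, 187, 180], [223, 216, 208], [249, 243, 234], [255, 251, 242], [255, 251, 243], [255, 251, 242], [255, 251, 242]]
wst2 274 100 [249, 250, 249, 244, 229, 222, 220, 184, 141, 156, 183, 214, 241, 249, 249, 246, 242]
wst2 gold 24 [ 0.5166  -0.31496  0.035  ] -0.2912
wst2 gold 23 [ 0.51502 -0.35113  0.035  ] -0.32741
```

Run:
```python
from h import *
for n,r,cc in (("wst1",(105,123),(262,279)),("wst2",(102,114),(260,280)),("wg",(204,222),(346,372))):
    im=np.load(f"pics/{n}.npz")["im"].astype(int); a=im[r[0]:r[1],cc[0]:cc[1]]
    print(n,"rows",r[0],"cols",cc[0]); print("R-G");print((a[...,0]-a[...,1])); print("G") if n!="wg" else None
    if n!="wg": print(a[...,1])
```

```text
wst1 rows 105 cols 262
R-G
[[  5  15  29  39  40  40  37  29  12   5   6   4   4   6   6   7   6]
 [  9  30  61  80  85  84  79  64  28   9   6   4   7   6   7   6   6]
 [ 10  40  83 104 109 109 106  91  48  18  12  11  11  10   8   7   6]
 [ 10  45  86 109 113 114 113 104  74  45  32  29  26  23  14   8   7]
 [ 11  45  87 109 112 113 113 109  96  79  67  64  58  40  19   9   4]
 [ 11  45  88 107 114 113 110 103  84  65  57  54  50  35  18  10   6]
 [ 12  43  82 102 107 108 104  87  49  24  18  17  17  15  10   7   6]
 [  8  27  59  81  87  86  84  63  24   9   7   7   7   7   8   6   6]
 [  5  10  23  34  38  41  38  28  11   5   5   4   4   4   7   7   6]
 [  3   4   4   6   6   6   7   7   5   6   6   4   3   4   5   7   6]
 [  3   3   3   4   4   2   3   5   5   5   6   5   5   5   5   6   6]
 [  3   4   3   3   4   4   4   5   5   6   6   6   7   6   6   6   5]
 [  4   4   5   3   5   3   4   5   6   6   6   6   6   7   6   6   5]
 [  4   4   5   4   5   4   5   6   6   7   7   7   7   6   6   6   5]
 [  4   5   4   6   4   4   5   5   6   5   5   6   6   6   7   7   4]
 [  5   
[... 4845 characters left out ...]
16  12   8
    3   7   7   7   7   3   0   0]
 [  5   5   5   5  12  29  50  63  58  37  26  32  38  32  26  22  19  15
   11   7   7   7   7   6   5   1]
 [  5   5   5   4   5   9  15  22  19  10   7   9  11  12  11  18  27  23
   16  10   7   7   6   7   6   7]
 [  4   4   5   5   4   6   6   7   7   6   5   6   6   6   6   9  19  26
   19  11   7   6   6   7   7   7]
 [  3   5   5   7   6   5   6   6   7   6   6   6   6   6   7   6   8  16
   16  11   8   7   6   6   7   6]
 [  5   6   6   7   7   6   7   7   7   7   6   6   7   6   6   7   6   6
    9  10   8   7   6   7   6   7]
 [  5   6   6   7   7   8   6   7   7   6   7   6   6   6   6   7   7   6
    7   7   8   7   7   6   6   6]]
```

Three estimates agree that the pointer is about 0.4 mm short. I'll regrip the knob and add 3.6° counterclockwise.

Emit:
{"api": "send_rows", "payload": {"rows": [{"ax":0,"ay":0,"az":0,"x":0.026,"y":-0.031,"z":0,"hand":0.1},{"ax":0,"ay":0,"az":0,"x":0,"y":0,"z":0,"hand":0.1},{"ax":0,"ay":0,"az":0,"x":0,"y":0,"z":0.035,"hand":0.1},{"ax":0,"ay":0,"az":0,"x":0,"y":0,"z":0.035,"hand":0.1},{"ax":0,"ay":0,"az":0,"x":0,"y":0,"z":0.025,"hand":0.1},{"ax":0,"ay":0,"az":0,"x":0,"y":0,"z":0.013,"hand":0.1},{"ax":0,"ay":0,"az":0,"x":0,"y":0,"z":0,"hand":0.1},{"ax":0,"ay":0,"az":0,"x":0,"y":0,"z":0,"hand":-0.4},{"ax":0,"ay":0,"az":0,"x":0,"y":0,"z":0,"hand":-0.4},{"ax":0,"ay":0,"az":0,"x":0,"y":0,"z":0,"hand":-0.4},{"ax":0,"ay":0,"az":0,"x":0,"y":0,"z":0,"hand":-0.4},{"ax":0,"ay":0,"az":0,"x":0,"y":0,"z":0,"hand":-0.4}]}}

```text
time_s: 10.6
tool_pos: [0.4387, -0.3768, 0.0434]
tool_rot: [0.715, 0.699, -0.0, -0.0]
contact_force: [-5.8, 1.6, 3.7]
width: 0.03
finger_force: 39.8
```

Run:
```python
from h import *
st()
```

```text
t 10.6 pos [ 0.4387 -0.3768  0.0434] yawY -1.32 z [-3.e-04  2.e-04 -1.e+00] F [-5.8  1.6  3.7] w 0.03 ff 39.8 j [-0.01  0.46  0.8   1.87 -0.4   0.97  0.94]
```

Emit:
{"api": "send_rows", "payload": {"rows": [{"ax":0,"ay":0,"az":-1.2,"x":0,"y":0,"z":0,"hand":-0.4},{"ax":0,"ay":0,"az":-1.2,"x":0,"y":0,"z":0,"hand":-0.4},{"ax":0,"ay":0,"az":-1.2,"x":0,"y":0,"z":0,"hand":-0.4},{"ax":0,"ay":0,"az":0,"x":0,"y":0,"z":0,"hand":-0.4},{"ax":0,"ay":0,"az":0,"x":0,"y":0,"z":0,"hand":-0.4},{"ax":0,"ay":0,"az":0,"x":0,"y":0,"z":0,"hand":-0.4}]}}

```text
time_s: 11.2
tool_pos: [0.4387, -0.3768, 0.0434]
tool_rot: [0.693, 0.721, -0.0, -0.0]
contact_force: [-6.1, 1.3, 4.8]
width: 0.0299
finger_force: 39.9
```

Run:
```python
from h import *
st()
```

```text
t 11.2 pos [ 0.4387 -0.3768  0.0434] yawY 2.28 z [-3.e-04  2.e-04 -1.e+00] F [-6.1  1.3  4.8] w 0.0299 ff 39.9 j [ 0.    0.46  0.78  1.87 -0.39  0.97  1.  ]
```

Emit:
{"api": "send_rows", "payload": {"rows": [{"ax":0,"ay":0,"az":0,"x":0,"y":0,"z":0,"hand":0.1},{"ax":0,"ay":0,"az":0,"x":0,"y":0,"z":0,"hand":0.1},{"ax":0,"ay":0,"az":0,"x":0,"y":0,"z":0,"hand":0.1},{"ax":0,"ay":0,"az":0,"x":0,"y":0,"z":0,"hand":0.1},{"ax":0,"ay":0,"az":0,"x":0,"y":0,"z":-0.02,"hand":0.1},{"ax":0,"ay":0,"az":0,"x":0,"y":0,"z":-0.03,"hand":0.1},{"ax":0,"ay":0,"az":0,"x":0,"y":0,"z":-0.03,"hand":0.1},{"ax":0,"ay":0,"az":0,"x":0,"y":0,"z":-0.03,"hand":0.1},{"ax":0,"ay":0,"az":3.6,"x":-0.026,"y":0.031,"z":0,"hand":0.1},{"ax":0,"ay":0,"az":0,"x":0,"y":0,"z":0,"hand":0.1},{"ax":0,"ay":0,"az":0,"x":0,"y":0,"z":0,"hand":0.1}]}}

```text
time_s: 12.3
tool_pos: [0.4718, -0.4012, 0.1513]
tool_rot: [0.715, 0.699, -0.001, -0.0]
contact_force: [-1.2, 0.6, 0.0]
width: 0.0472
finger_force: 0.0
```

Run:
```python
from h import *
st(); im,c=shot("wst3")
u=proj(c,[.486,-.334,.022]).round().astype(int);print(u)
im=im.astype(int); x,y=u; a=im[y-8:y+9,x-12:x+9]; print(y-8,x-12);print(a[...,0]-a[...,1]);print(a[...,1])
```

```text
t 12.3 pos [ 0.4718 -0.4012  0.1513] yawY -1.25 z [-1.4e-03 -5.0e-04 -1.0e+00] F [-1.2  0.6  0. ] w 0.0472 ff 0.0 j [-0.02  0.42  0.85  1.68 -0.34  1.2   0.88]
[268 113]
105 256
[[  4   3   4   6  11  13  13  13  12  10   6   6   6   3   3   3   5   6
    6   6   6]
 [  3   5   6  18  38  49  52  50  47  33  12   6   6   4   4   6   7   7
    6   4   4]
 [  4   3  11  38  75  93  97  95  87  65  24   8   6   5   6   6   7   6
    7   3   2]
 [  3   4  13  49  91 110 113 112 105  78  32   8   5   5   6   6   6   6
    5   3   2]
 [  2   3  14  52  93 111 114 112 100  73  31   9   6   8   7   6   7   7
    4   3   2]
 [  5   5  17  55  93 111 114 110  97  68  28  12  10   9  10   8   7   6
    4   3   2]
 [  3   4  17  55  93 111 111 110  99  72  29  12  10   9   9   8   8   7
    5   3   2]
 [  3   4  15  48  85 101 106 104  98  66  22   7   6   7   7   7   7   6
    5   4   3]
 [  5   4  10  27  56  71  78  81  73  45  14   6   6   4   4   5   6   6
    6   3   3]
 [  5   5   5   8  19  26  30  31  30  18   7   6   6   3   3   4   7   6
    6   4   3]
 [  4   4   3   4   5   5   5   
[... 1405 characters left out ...]
3 128 121 118 118 119 122 145 195 231 248 252 252 251 248 240
  221 209 213]
 [135 135 134 133 132 131 132 130 131 155 199 233 248 251 251 251 251 245
  227 205 199]
 [134 134 134 134 137 136 137 135 137 159 200 234 248 251 251 251 250 246
  233 218 213]
 [135 134 133 136 136 138 136 134 138 159 204 235 248 251 251 250 248 243
  236 232 231]
 [134 134 135 136 137 136 136 135 138 164 205 236 249 251 251 249 244 233
  224 222 222]
 [134 134 136 136 136 137 134 137 138 165 208 238 249 251 250 249 244 234
  224 220 219]
 [135 135 134 134 135 136 136 135 138 165 209 238 249 251 251 250 248 244
  242 241 239]
 [132 133 134 133 138 136 136 136 138 164 210 238 249 251 251 250 250 250
  249 250 250]]
```

The needle profile is now symmetric at row 110.0, against an expected 110.0 for the mark, so the pointer stands at the mark. Now to the clip.

Emit:
{"api": "send_rows", "payload": {"rows": [{"ax":0,"ay":0,"az":0,"x":0,"y":0,"z":-0.05,"hand":0.1},{"ax":0,"ay":0,"az":0,"x":0,"y":0,"z":-0.05,"hand":0.1},{"ax":0,"ay":0,"az":0,"x":0.0486,"y":0.0093,"z":0,"hand":0.45},{"ax":0,"ay":0,"az":0,"x":0.0486,"y":0.0093,"z":0,"hand":0.45},{"ax":0,"ay":0,"az":0,"x":0.0486,"y":0.0093,"z":0,"hand":0.45},{"ax":0,"ay":0,"az":0,"x":0.0486,"y":0.0093,"z":0,"hand":0.45},{"ax":0,"ay":0,"az":0,"x":0.0486,"y":0.0093,"z":0,"hand":0.45},{"ax":0,"ay":0,"az":0,"x":0.0486,"y":0.0093,"z":0,"hand":0.45},{"ax":0,"ay":0,"az":0,"x":0.0486,"y":0.0093,"z":0,"hand":0.45},{"ax":0,"ay":0,"az":0,"x":0.0486,"y":0.0093,"z":0,"hand":0.45},{"ax":0,"ay":0,"az":0,"x":0.0486,"y":0.0093,"z":0,"hand":0.45},{"ax":0,"ay":0,"az":0,"x":0.0486,"y":0.0093,"z":0,"hand":0.45},{"ax":0,"ay":0,"az":0,"x":0.0486,"y":0.0093,"z":0,"hand":0.45},{"ax":0,"ay":0,"az":0,"x":0.0486,"y":0.0093,"z":0,"hand":0.45},{"ax":0,"ay":0,"az":0,"x":0.0486,"y":0.0093,"z":0,"hand":0.45},{"ax":0,"ay":0,"az":3.0,"x":0,"y":0,"z":0,"hand":0.45},{"ax":0,"ay":0,"az":0,"x":0,"y":0,"z":0,"hand":0.45},{"ax":0,"ay":0,"az":0,"x":0,"y":0,"z":0,"hand":0.45}]}}

```text
time_s: 14.15
tool_pos: [0.6064, 0.2262, 0.252]
tool_rot: [0.733, 0.68, -0.0, 0.0]
contact_force: [0.1, 0.4, 0.5]
width: 0.0617
finger_force: 0.0
```

Run:
```python
from h import *
togo([.6062,.2285,.096],-4.3); im,c=shot("wc2")
f=im.astype(int); m=((f[...,0]>f[...,2]+80)&(f[...,0]>150)).astype(np.uint8)
k,l,s,ce=cv2.connectedComponentsWithStats(m)
for i in range(1,k):
    if s[i,4]>15: print(s[i],ce[i])
for p in ([.582,.2303,.123],[.630,.2268,.123]):print("pred",proj(c,p))
```

```text
t 14.15 pos [0.6064 0.2262 0.252 ] yawY -4.3 z [-0.e+00 -7.e-04 -1.e+00] F [0.1 0.4 0.5] w 0.0617 ff 0.0 j [-0.87  0.35  0.59  1.47 -0.2   1.38 -0.35]
tool shift [ 0.0024 -0.0004  0.156 ]
az 0.0
[227 167  13  27 256] [232.7734375  179.37890625]
[267 166  12  28 275] [272.62545455 179.04      ]
pred [228.6834477  182.13107256]
pred [278.10147888 182.0339467 ]
```

The handles show up at columns 227-279, matching the prediction to about 1 px. I'll go down and squeeze.

Emit:
{"api": "send_rows", "payload": {"rows": [{"ax":0,"ay":0,"az":0,"x":0.0026,"y":-0.0002,"z":0.04,"hand":0.45},{"ax":0,"ay":0,"az":0,"x":0,"y":0,"z":0.04,"hand":0.45},{"ax":0,"ay":0,"az":0,"x":0,"y":0,"z":0.03,"hand":0.45},{"ax":0,"ay":0,"az":0,"x":0,"y":0,"z":0.026,"hand":0.45},{"ax":0,"ay":0,"az":0,"x":0,"y":0,"z":0.02,"hand":0.45},{"ax":0,"ay":0,"az":0,"x":0,"y":0,"z":0,"hand":0.45},{"ax":0,"ay":0,"az":0,"x":0,"y":0,"z":0,"hand":0.1},{"ax":0,"ay":0,"az":0,"x":0,"y":0,"z":0,"hand":-0.1},{"ax":0,"ay":0,"az":0,"x":0,"y":0,"z":0,"hand":-0.3},{"ax":0,"ay":0,"az":0,"x":0,"y":0,"z":0,"hand":-0.6},{"ax":0,"ay":0,"az":0,"x":0,"y":0,"z":0,"hand":-0.6},{"ax":0,"ay":0,"az":0,"x":0,"y":0,"z":0,"hand":-0.6},{"ax":0,"ay":0,"az":0,"x":0,"y":0,"z":0,"hand":-0.6},{"ax":0,"ay":0,"az":0,"x":0,"y":0,"z":0,"hand":-0.6}], "newtons": 35}}

```text
time_s: 15.6
tool_pos: [0.6089, 0.2306, 0.0995]
tool_rot: [0.733, 0.68, 0.003, 0.001]
contact_force: [-0.0, -0.5, 8.2]
width: 0.0264
finger_force: 36.1
```

Run:
```python
from h import *
st()
```

```text
t 15.6 pos [0.6089 0.2306 0.0995] yawY -4.3 z [ 0.0052  0.0025 -1.    ] F [-0.  -0.5  8.2] w 0.0264 ff 36.1 j [-0.85  0.47  0.55  1.64 -0.27  1.1  -0.3 ]
```

The grip width of 26.4 mm means the clip is fully squeezed. Lifting straight up.

Emit:
{"api": "send_rows", "payload": {"rows": [{"ax":0,"ay":0,"az":0,"x":0,"y":0,"z":-0.015,"hand":-0.6},{"ax":0,"ay":0,"az":0,"x":0,"y":0,"z":-0.025,"hand":-0.6},{"ax":0,"ay":0,"az":0,"x":0,"y":0,"z":-0.03,"hand":-0.6},{"ax":0,"ay":0,"az":0,"x":0,"y":0,"z":-0.04,"hand":-0.6},{"ax":0,"ay":0,"az":0,"x":0,"y":0,"z":-0.04,"hand":-0.6},{"ax":0,"ay":0,"az":0,"x":0,"y":0,"z":0,"hand":-0.6},{"ax":0,"ay":0,"az":0,"x":0,"y":0,"z":0,"hand":-0.6}]}}

```text
time_s: 16.3
tool_pos: [0.6071, 0.2304, 0.2483]
tool_rot: [0.733, 0.68, 0.002, 0.0]
contact_force: [-0.4, -0.4, -1.3]
width: 0.0265
finger_force: 34.8
```

Run:
```python
from h import *
togo([.5262,-.3325,.25],-2.6); im,c=shot("wc3"); im2=optics.grab_frame("scene")
cv2.imwrite("pics/wc3.png",np.hstack([crop(im,180,130,150,200,3),cv2.resize(crop(im2,140,70,90,150,4),(350,600))]))
```

```text
t 16.3 pos [0.6071 0.2304 0.2483] yawY -4.29 z [ 0.0029  0.0019 -1.    ] F [-0.4 -0.4 -1.3] w 0.0265 ff 34.8 j [-0.88  0.36  0.59  1.47 -0.2   1.37 -0.35]
tool shift [-0.5674 -0.0386 -0.003 ]
az -1.69
```

View pics/wc3.png

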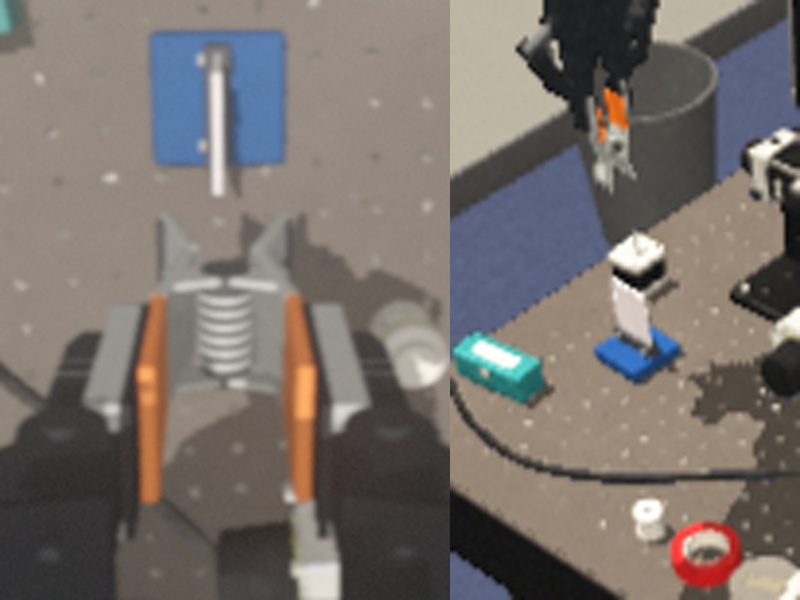

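The wrist crop on the left shows the clip squeezed and symmetric between the pads, with the jaw tips gaping at (165,215) and (285,215) and the barrel spanning rows 270-388. The scene crop on the right shows the blade empty and the bystanders untouched. Next I'll work out the clip's offset in the tool frame.

Run:
```python
from h import *
c=np.load("pics/wc3.npz"); s,M=st(); p0=np.array(s["tool_pos"])
T=lambda p:(M.T@(p-p0)).round(4)
f=lambda x,y,dz:T(at_z(c,180+(x+.5)/3-.5,130+(y+.5)/3-.5,p0[2]-dz))
print("barrel",f(225,270,.0145),f(225,386,.0145),"top surf",f(225,272,.0095),f(225,386,.0095))
# handle top edges ~42 above pivot (tool z -.0275) , pivot .0145
print("handle tops L",f(148,366,-.0275),f(150,500,-.0275),"R",f(302,366,-.0275),f(303,500,-.0275))
print("jaw tips",f(163,217,.0545),f(288,217,.0545))
```

```text
t 16.4 pos [0.6061 0.2304 0.2456] yawY -4.27 z [-8.e-04 -1.e-04 -1.e+00] F [ 0.5  0.1 -1.1] w 0.0266 ff 34.8 j [-0.88  0.36  0.59  1.47 -0.2   1.37 -0.35]
barrel [0.0089 0.002  0.0145] [-0.0169  0.002   0.0145] top surf [0.0105 0.002  0.0095] [-0.0141  0.0019  0.0095]
handle tops L [ 0.0104 -0.0098 -0.0275] [-0.0134 -0.0101 -0.0275] R [ 0.0104  0.0135 -0.0275] [-0.0134  0.0143 -0.0275]
jaw tips [ 0.0066 -0.0131  0.0545] [0.0065 0.0174 0.0545]
```

The gripped knob position fixes the stage best and puts the card's middle at about (0.5248, -0.3328). Moving to hover above it.

Emit:
{"api": "send_rows", "payload": {"rows": [{"ax":0,"ay":0,"az":0,"x":-0.0404,"y":-0.0028,"z":0,"hand":-0.6},{"ax":0,"ay":0,"az":0,"x":-0.0404,"y":-0.0028,"z":0,"hand":-0.6},{"ax":0,"ay":0,"az":0,"x":-0.0404,"y":-0.0028,"z":0,"hand":-0.6},{"ax":0,"ay":0,"az":0,"x":-0.0404,"y":-0.0028,"z":0,"hand":-0.6},{"ax":0,"ay":0,"az":0,"x":-0.0404,"y":-0.0028,"z":0,"hand":-0.6},{"ax":0,"ay":0,"az":0,"x":-0.0404,"y":-0.0028,"z":0,"hand":-0.6},{"ax":0,"ay":0,"az":0,"x":-0.0404,"y":-0.0028,"z":0,"hand":-0.6},{"ax":0,"ay":0,"az":0,"x":-0.0404,"y":-0.0028,"z":0,"hand":-0.6},{"ax":0,"ay":0,"az":0,"x":-0.0404,"y":-0.0028,"z":0,"hand":-0.6},{"ax":0,"ay":0,"az":0,"x":-0.0404,"y":-0.0028,"z":0,"hand":-0.6},{"ax":0,"ay":0,"az":0,"x":-0.0404,"y":-0.0028,"z":0,"hand":-0.6},{"ax":0,"ay":0,"az":0,"x":-0.0404,"y":-0.0028,"z":0,"hand":-0.6},{"ax":0,"ay":0,"az":0,"x":-0.0404,"y":-0.0028,"z":0,"hand":-0.6},{"ax":0,"ay":0,"az":0,"x":-0.0404,"y":-0.0028,"z":0,"hand":-0.6},{"ax":0,"ay":0,"az":-1.7,"x":0,"y":0,"z":0,"hand":-0.6},{"ax":0,"ay":0,"az":0,"x":0,"y":0,"z":0,"hand":-0.6},{"ax":0,"ay":0,"az":0,"x":0,"y":0,"z":0,"hand":-0.6},{"ax":0,"ay":0,"az":0,"x":0,"y":0,"z":0,"hand":-0.6}]}}

```text
time_s: 18.2
tool_pos: [0.5259, -0.3289, 0.2454]
tool_rot: [0.722, 0.692, 0.0, -0.001]
contact_force: [0.7, -0.5, -0.0]
width: 0.0264
finger_force: 34.8
```

Run:
```python
from h import *
togo([.5248,-.3313,.1325],-2.6); im,c=shot("wh"); print("wrist clip shift check")
print(proj(c,[.5248,-.3328,.098]),proj(c,[.5266,-.2929,.098]),proj(c,[.523,-.3727,.098]))
```

```text
t 18.2 pos [ 0.5259 -0.3289  0.2454] yawY -2.48 z [-5.e-04  9.e-04 -1.e+00] F [ 0.7 -0.5 -0. ] w 0.0264 ff 34.8 j [-0.17  0.34  0.85  1.55 -0.26  1.37  0.66]
tool shift [-0.0025 -0.0009  0.1129]
az 0.12
wrist clip shift check
[253.25264616 183.5747371 ] [253.26530023 145.04837358] [253.24093124 219.241798  ]
```

Run:
```python
from h import *
im=np.load("pics/wh.npz")["im"].astype(int)
print(242);print(im[[138,141,144,147,150,156,162,168,174,180,186],242:268].mean(2).astype(int))
print("jaw row");print(218);print(im[[200,204,208,212],218:292].mean(2).astype(int))
```

```text
242
[[115 120 141 167 183 182 168 146 123 116 118 121 124 124 119 118 117 129
  156 178 186 181 163 131 115 113]
 [114 121 139 165 182 182 169 144 124 117 123 138 150 149 135 119 116 125
  149 173 183 182 160 134 116 114]
 [121 128 145 165 181 181 169 149 133 129 137 155 166 160 138 118 116 132
  154 173 183 179 161 139 123 116]
 [189 214 220 220 220 218 209 203 201 203 209 221 227 221 196 166 162 184
  202 213 218 221 221 220 210 183]
 [199 225 232 232 228 208 165 113  85  92 145 198 220 209 169 113  80  82
  105 152 196 221 230 230 219 187]
 [195 217 213 199 183 166 130  96  84  92 141 195 217 206 168 111  80  75
   88 119 169 209 226 229 218 187]
 [194 222 230 231 226 205 158 105  85  91 143 197 219 207 168 111  78  77
   94 152 202 225 231 229 218 188]
 [205 222 229 230 225 203 158 104  82  91 142 196 217 206 167 113  77  74
   97 153 202 225 230 228 216 186]
 [195 222 229 230 225 203 157 105  84  88 140 193 216 208 172 114  75  74
   96 146 193 220 229 225 207 169]
 [195 221 229 230 224 202 155 101  80  87 139 194 216 204 167 109  73  76
  118 175 212 226 230 225 206 168]
 [193 
[... 644 characters left out ...]

  131 130 118 102  88  83  84  89  97 109 119 122 123 122 122 123 123 122
  124 123]
 [ 76  77  77  82  84  90  97  98 104 108 109 110 108 102  95  96 108 124
  132 136 137 135 134 129 119 112 125 155 177 182 168 141 113 109 123 145
  156 146 124 103  91 101 116 127 127 118 100  92 100 116 127 131 132 128
  125 118 111  98  84  84  86  88  90 104 115 121 122 122 121 123 122 123
  124 123]
 [ 76  76  80  80  79  76  77  76  78  80  81  91  97  98  92  92 104 123
  132 136 135 134 133 133 134 137 145 156 170 174 168 160 158 157 160 162
  163 158 152 143 134 128 128 128 131 132 135 140 143 137 130 121 115 117
  119 118 113  99  82  81  87  88  88  89  89  92  96  97  96  92  99 117
  132 136]]
```

The card's top strip sits at column 254.0 with its far end near row 146, which matches the target to within 1 mm. I'll lower in two stages.

Emit:
{"api": "send_rows", "payload": {"rows": [{"ax":0,"ay":0,"az":0.1,"x":-0.0025,"y":-0.0009,"z":0,"hand":-0.6},{"ax":0,"ay":0,"az":0,"x":0,"y":0,"z":0.02,"hand":-0.6},{"ax":0,"ay":0,"az":0,"x":0,"y":0,"z":0.02,"hand":-0.6},{"ax":0,"ay":0,"az":0,"x":0,"y":0,"z":0.02,"hand":-0.6},{"ax":0,"ay":0,"az":0,"x":0,"y":0,"z":0.015,"hand":-0.6},{"ax":0,"ay":0,"az":0,"x":0,"y":0,"z":0,"hand":-0.6},{"ax":0,"ay":0,"az":0,"x":0,"y":0,"z":0,"hand":-0.6},{"ax":0,"ay":0,"az":0,"x":0,"y":0,"z":0,"hand":-0.6}]}}

```text
time_s: 19.05
tool_pos: [0.5248, -0.3334, 0.172]
tool_rot: [0.723, 0.69, 0.0, 0.001]
contact_force: [-0.3, -0.3, -0.9]
width: 0.0265
finger_force: 34.8
```

Run:
```python
from h import *
togo([.5248,-.3313,.1325],-2.6); im,c=shot("wh2"); im=im.astype(int)
print(proj(c,[.5248,-.3328,.098]))
print(235);print(im[[140,150,160,170,180],235:280].mean(2).astype(int))
```

```text
t 19.05 pos [ 0.5248 -0.3334  0.172 ] yawY -2.67 z [ 1.4e-03 -7.0e-04 -1.0e+00] F [-0.3 -0.3 -0.9] w 0.0265 ff 34.8 j [-0.15  0.4   0.83  1.65 -0.31  1.23  0.7 ]
tool shift [ 0.0021 -0.0002  0.0395]
az -0.07
[253.57480386 201.96435383]
235
[[126 126 125 126 124 125 135 161 182 194 196 187 170 146 130 124 124 124
  123 125 122 124 123 124 125 123 132 158 181 194 194 184 161 133 119 120
  121 122 122 119 120 121 115 115 122]
 [125 126 126 130 142 156 166 173 184 190 193 187 179 171 168 169 168 171
  175 176 171 162 150 146 149 158 164 173 184 191 191 183 174 164 157 143
  128 122 121 122 120 120 114 112 120]
 [124 125 130 159 204 232 240 239 240 240 233 204 148 101  93  93 101 151
  206 233 239 231 201 143  91  82  84  91 120 171 215 235 239 239 233 210
  164 125 119 121 121 119 116 114 124]
 [122 124 126 157 203 230 239 239 239 239 233 203 147 101  91  94  99 149
  204 230 233 215 175 116  84  83  84 100 156 208 232 239 239 238 230 206
  161 127 122 120 120 117 118 121 130]
 [203 203 203 205 211 226 236 239 238 239 232 203 147  98  91  88  99 148
  202 227 229 213 175 118  84  79  81  94 146 200 227 237 238 236 226 197
  150 120 119 120 119 114 107 109 119]]
```

Emit:
{"api": "send_rows", "payload": {"rows": [{"ax":0,"ay":0,"az":0,"x":0.002,"y":0,"z":0.007,"hand":-0.6},{"ax":0,"ay":0,"az":0,"x":0,"y":0,"z":0.008,"hand":-0.6},{"ax":0,"ay":0,"az":0,"x":0,"y":0,"z":0.008,"hand":-0.6},{"ax":0,"ay":0,"az":0,"x":0,"y":0,"z":0.008,"hand":-0.6},{"ax":0,"ay":0,"az":0,"x":0,"y":0,"z":0.008,"hand":-0.6},{"ax":0,"ay":0,"az":0,"x":0,"y":0,"z":0,"hand":-0.6},{"ax":0,"ay":0,"az":0,"x":0,"y":0,"z":0,"hand":-0.6},{"ax":0,"ay":0,"az":0,"x":0,"y":0,"z":0,"hand":-0.6},{"ax":0,"ay":0,"az":0,"x":0,"y":0,"z":0,"hand":-0.6},{"ax":0,"ay":0,"az":0,"x":0,"y":0,"z":0,"hand":-0.6}]}}

```text
time_s: 20.1
tool_pos: [0.5246, -0.3311, 0.1322]
tool_rot: [0.723, 0.69, 0.0, 0.0]
contact_force: [-0.8, -0.4, -1.0]
width: 0.0264
finger_force: 34.8
```

Run:
```python
from h import *
togo([.5248,-.3313,.1325],-2.6); im,c=shot("wf"); im=im.astype(int)
print("card end pred",proj(c,[.5266,-.2929,.098]),"mark",proj(c,[.486,-.334,.022]))
print(235);print(im[[150,165,175,185,195],235:280].mean(2).astype(int))
x,y=proj(c,[.486,-.334,.022]).round().astype(int); a=im[y-9:y+10,x-14:x+12];print(y-9,x-14);print(a[...,0]-a[...,1]);print(a[...,1])
print("jaws"); print(im[[200,206,212,218],215:295:1].mean(2).astype(int))
```

```text
t 20.1 pos [ 0.5246 -0.3311  0.1322] yawY -2.67 z [ 6.e-04 -2.e-04 -1.e+00] F [-0.8 -0.4 -1. ] w 0.0264 ff 34.8 j [-0.13  0.43  0.81  1.69 -0.34  1.16  0.72]
tool shift [-0.0002  0.0002 -0.0003]
az -0.07
card end pred [253.78649502 165.30688871] mark [212.07215159 194.80069465]
235
[[133 132 131 130 133 143 167 191 202 203 198 184 161 139 132 131 131 133
  133 137 139 140 135 133 131 131 129 133 149 174 193 202 203 195 180 155
  132 128 129 126 128 128 128 127 129]
 [137 166 211 237 247 248 247 248 248 245 229 195 150 122 115 117 116 128
  157 180 189 191 186 162 125 100 101 106 119 152 198 229 243 246 247 247
  246 239 215 174 140 128 127 127 129]
 [138 153 193 226 238 229 211 201 197 192 171 137 108 105 104 103 106 139
  193 229 244 247 239 209 151 102  92  94  94  99 130 182 222 242 247 247
  245 235 207 158 126 128 128 130 129]
 [135 149 184 220 240 246 247 247 247 241 215 163 113 104 104 104 106 140
  192 228 243 246 236 208 151 101  93  95  93 107 162 215 239 245 246 246
  243 233 204 160 131 129 129 131 126]
 [212 211 213 225 239 244 245 246 246 240 214 160 114 100 103 101 104
[... 4900 characters left out ...]
39
  140 141 140 139 140 140 138 138]
 [241 240 240 239 239 238 238 238 239 238 239 240 238 226 194 151 123 117
  117 129 146 156 156 156 156 153 156 159 163 163 152 123  99  90  89  89
   94 126 183 222 239 239 219 177 120  88  89  96 126 151 164 162 153 142
  136 137 137 138 136 131 116 101  98 101 110 116 127 136 137 140 139 139
  139 139 138 138 138 135 136 137]
 [240 240 239 235 229 225 224 224 225 230 236 239 239 230 203 152 118 113
  115 126 142 149 150 149 150 150 148 144 144 141 136 127 109  99 100  98
  100 100 101 100 102 100  99 100  99  96  99 108 126 138 142 141 146 152
  152 150 144 137 127 116 103  93  93  95  93  95  97 102 104 105 101 102
  100 108 123 131 137 136 135 137]]
```

The jaws straddle the card with clearance on both sides, contact forces are about zero, and the pointer hasn't moved. Handing in.

```bash
python3 -c "
from plant import hand_in; print(hand_in())"
```

```text
the job is handed in; nothing more can be done
None
```

I handed the job in at about 20 s on the robot clock: the pointer stands at the red mark within what I could measure, and the clip is held squeezed open astride the middle of the card, about 20 mm deep by calculation, with near-zero force readings.

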